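# Scan the packed transmitter's label and dock the scanner

### The job

Pick up the purple-handled scanner and scan the barcode label on the carton with the red transmitter: hold the scanner upright and still for two seconds with its window about 6 cm above the middle of that label, its red scan line running along the label's long side. Do not scan the other carton's label and leave both labelled cartons where they are. Then set the scanner down gently, standing upright in the middle of its flat black charging plate, and let go.

Things in the scene. Friction and masses are not known exactly. Their poses are not given: they have to be found in the camera images.
- scanner: Barcode scanner standing upright on its head, window down, 146 mm tall, 0.28 kg. Grey head 46 (x) x 76 (y) x 36 mm high; above it a purple handle 30 (x) x 36 (y) mm, 36 to 145 mm above the underside; grip it about 115 mm up. Origin: centre of the underside, in the scan window; z points up the handle, it looks along -z; its scan line (red stripe on the head) runs along y.
- dock: Flat black square charging plate with a thin white square outline and a small green lamp at its -x edge, fixed to the bench, 130 x 130 x 10 mm high. Origin: centre of its underside, on the bench; its top is 10 mm higher.
- red_label (a point): Centre of the white barcode label (70 x 40 mm, facing up) on the half lid of the tan carton with the red round transmitter. Its long side, along which the black bars are spread, lies along y; z is up, 55 mm above the bench. The loose carton is 180 (x) x 120 (y) x 53 mm, its middle 45 mm along the label's own +x; its contents rise to 73 mm.
- black_label (a point): Centre of the white barcode label (70 x 40 mm, facing up) on the half lid of the tan carton with the black square display unit (the wrong one). Its long side, along which the black bars are spread, lies along y; z is up, 55 mm above the bench. The loose carton is 180 (x) x 120 (y) x 53 mm, its middle 45 mm along the label's own +x; its contents rise to 63 mm.
There are look-alikes about, which are no part of the job. There is more than one size of the dock; the one meant has the size given above.

How it is judged:
By the outcome, as a careful person would: the job done as asked, in the order asked, and still so for the second after the job is handed in, with the robot touching nothing.
It also fails if it takes over 48 s, if anything falls off the work surface, if the arm or the gripper's body presses on something with over 40 N, if the wrist force passes 120 N, or if a joint passes its speed limit or range.

### The arm

A 7-joint arm with a two-finger parallel gripper is mounted at the origin on the work surface. World frame = base frame: x ahead of the robot, y to its left, z up, the work surface at z = 0. Lengths are in m, angles in rad, forces in N, time in s.
With the tool pointing down it reaches from about 0.425 to 0.875 m from the base axis. Payload 4.7 kg.
Tool frame: the origin (TCP) lies between the finger pads; the fingertips stand ahead of it and the grasp point (between the pads) lies 2 mm behind it (manip.tips_ahead is the z of the fingertips in the tool frame, in m); z points along the fingers, y is the line along which they close (so a half turn about z gives the same grasp; the last joint's range is limited). The gripper opens to 87 mm and grips with 3 to 60 N. Pads are 19 mm wide; open, the fingers measure 117 mm over their backs; the gripper's body (75 mm by 190 mm) begins 51 mm behind the grasp point.
Start: joints at [-1.273, 0.321, -0.07, 1.45, 0.023, 1.371, -0.057], TCP at [0.182, 0.624, 0.24] pointing down, gripper open.
Joint ranges: [-2.86, 2.86], [-0.3, 2.09], [-1.38, 1.24], [0.06, 2.45], [-1.56, 4.7], [0.09, 2.05], [-2.69, 2.69]. Speed limits (rad/s): [2.57, 2.57, 3.14, 3.14, 3.14, 3.14, 3.14].

### API

Orientations are given as a unit quaternion [w, x, y, z].
In Python, from workcell import readout, cams, manip gives the robot as it stands. The module is installed in compiled form; this text tells all that it offers.
- The arm moves only by the shell command python3 -m crank 'ROWS' [OPENING] [FORCE]. ROWS is JSON, a list that holds one entry, the list of rows, each a list of 6 numbers: the shift along the tool's x, y, z scaled (see below), then the turn, a rotation vector about the tool's x, y, z scaled (see below). In form: [[[tx, ty, tz, rx, ry, rz], ...]]. A call has 1 to 5 rows; each row shifts and turns the commanded pose from where the row before left it, along the tool's axes as they then stand; what a row does not reach is not made up. The controller multiplies each number of a shift by 0.04 m and each number of a turn by 360 degrees. A row lasts 1/12 s, in which the tool goes at most 41.7 mm and 7.16 degrees, less where a joint would pass 70% of its speed; a pose out of reach is approached as far as the arm can. A call with a number of a shift or a turn outside -1 to 1 is refused whole. A call with a gripper value outside its range is refused whole. OPENING is the closure, from 0 (fully open) to 1 (shut), set as the call begins (- or left out, the last holds). The fingers move at their own pace and stop on an object; FORCE is the grip in N (left out, the last holds). Time passes only in rows, so rows that do not move let the fingers close. It gives the time, the measured TCP pose, the force, the opening and the grip force at its end, in the units of the state.
- readout.state(): the state, without advancing time (a new reading comes with each control period).
- cams.read_camera(name): name is "side" or "top" or "wrist"; returns the picture (420x560x3 uint8, red, green, blue); there is no depth.
- cams.camera_params(name): a dict with "intrinsics" (3x3 intrinsics, pixels), "extrinsics" (4x4, takes a point from camera to world coordinates); the wrist camera has in their place "tool_from_camera" (4x4, takes a point from camera to tool coordinates, whose origin is the TCP and whose axes are the flange's). Camera axes: x right, y up, looking along -z (the intrinsics and any distortion apply to the point x, -y, -z); pixel columns grow to the right and rows downward; lengths in m; the calibration is good to about 2 mm. A picture is of the moment at which its call begins: read the wrist's pose just before it. camera_params takes no time and is no camera call.
- manip.hand_in(): hands the job in; it is judged then, once.
The state is a dict: "t": time; "qpos": joint angles; "qd": joint speeds; "joint_torque": joint torques, N m; "tcp_pos": TCP position; "orientation": TCP orientation; "wrist_force": force on the tool from outside, world axes, zero at the start; "ft_torque": the same for the moment, N m; "width": finger opening in m; "grip_force": force on a finger pad.
Only numpy, scipy, OpenCV 4.12 (cv2) and the standard library are available. Lean on these libraries where they do the work, as an engineer would, in place of code of your own. Each camera call takes 0.05 s, during which the arm holds its last target. There are 200 camera calls.

## Working session

There is one attempt and no reset: what is moved stays moved. The work goes in short steps, Python scripts to look and compute and a shell command to move; the robot and the scene stay as the last step left them, time stands still between calls to the robot, and variables do not carry over. Pictures are saved under pics/ and viewed, at most 10 in all, crops included, and the job is handed in when it is done.

```bash
mkdir -p pics
python3 - <<'E'
from workcell import readout,cams,manip
import cv2,numpy as np
print(readout.state()); print(manip.tips_ahead)
for n in("top","side"):
    cv2.imwrite(f"pics/{n}0.png",cams.read_camera(n)[:,:,::-1])
for n in("top","side","wrist"): print(n,cams.camera_params(n))
E
```

```text
{'t': 0.0, 'qpos': array([-1.27287635,  0.32183341, -0.07008686,  1.45165526,  0.02263892,
        1.37080439, -0.05688265]), 'qd': array([ 0.00116109,  0.00033287, -0.00036079,  0.00017146,  0.0013469 ,
        0.00048314, -0.00188902]), 'joint_torque': array([-2.66162806e-04, -4.91307592e+01, -4.04493660e-01, -3.12510073e+01,
       -6.40203897e-02,  4.41829709e-02,  1.87916321e-04]), 'tcp_pos': array([0.18192986, 0.62348364, 0.23846466]), 'orientation': array([-6.80741219e-05,  1.41405749e-01,  9.89951261e-01, -9.54318470e-04]), 'wrist_force': array([-1.10942934,  0.21847759, -0.21088815]), 'ft_torque': array([-0.0317023 , -0.02870176,  0.03625989]), 'grip_force': 0.0, 'width': 0.08696191029800333}
0.017
top {'intrinsics': array([[383.02642606,   0.        , 278.9474895 ],
       [  0.        , 383.02642606, 216.7559131 ],
       [  0.        ,   0.        ,   1.        ]]), 'extrinsics': array([[ 0.02169556,  0.99749532, -0.06732302,  0.35748131],
       [-0.99971194,  0.02095385, -0.01170389,  0.04278996],
       [-0.0102639 ,  0.06755755,  0.99766258,  0.96393693],
       [ 0. 
[... 323 characters left out ...]
0.62439043, -0.6447804 , -0.77119381],
       [ 0.00134214,  0.718832  ,  0.69518253,  0.96117385],
       [ 0.        ,  0.        ,  0.        ,  1.        ]])}
wrist {'intrinsics': array([[320.68588111,   0.        , 277.8129283 ],
       [  0.        , 320.68588111, 210.85532   ],
       [  0.        ,   0.        ,   1.        ]]), 'tool_from_camera': array([[ 3.45726557e-04,  9.61782953e-01,  2.73812767e-01,
         7.56309673e-02],
       [ 9.99999940e-01, -3.26647125e-04, -1.15271832e-04,
         9.25456643e-04],
       [-2.14263302e-05,  2.73812790e-01, -9.61783008e-01,
        -1.45534087e-01],
       [ 0.00000000e+00,  0.00000000e+00,  0.00000000e+00,
         1.00000000e+00]])}
```

View pics/top0.png

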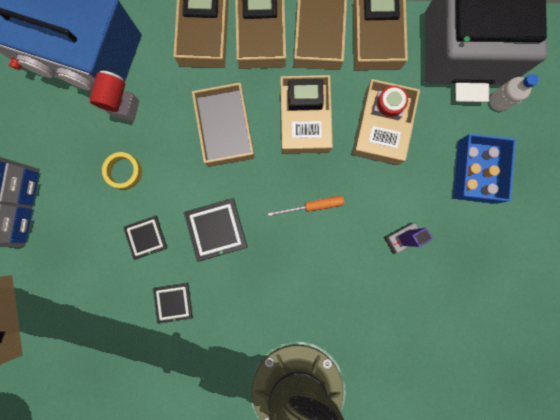

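View pics/side0.png

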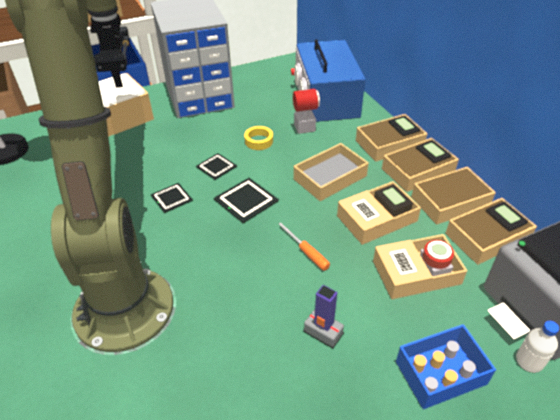

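The top view shows the scanner (purple handle, grey head) at about (408,238). The red-transmitter carton's label is at (385,137) and the wrong one, with the black display, is at (307,129). There are three plates, at (216,230) large, (145,237) small and (172,302) small. Other things that could be mistaken for the scanner are the red/grey object at (107,92) and the screwdriver at (325,204). I choose the scanner at (408,238), the label at (385,137) and the plate at (216,230), and check their sizes next.

```bash
cat > h.py <<'E'
from workcell import readout,cams,manip
import cv2,numpy as np
from scipy.spatial.transform import Rotation as R
def pose():
    s=readout.state(); q=s['orientation']; T=np.eye(4)
    T[:3,:3]=R.from_quat([q[1],q[2],q[3],q[0]]).as_matrix(); T[:3,3]=s['tcp_pos']; return T
def cam(n,T=None):
    p=cams.camera_params(n); return p['intrinsics'],(T@p['tool_from_camera'] if n=='wrist' else p['extrinsics'])
def cast(n,uv,z,T=None):
    K,E=cam(n,T); uv=np.atleast_2d(uv).astype(float)
    d=np.c_[(uv[:,0]-K[0,2])/K[0,0],-(uv[:,1]-K[1,2])/K[1,1],-np.ones(len(uv))]@E[:3,:3].T
    return E[:3,3]+d*((z-E[2,3])/d[:,2])[:,None]
def rect(n,mask,z,T=None,near=None,k=1):
    """largest (or nearest) blob -> world min-area rect: centre, sizes, angle of long side"""
    cs=[c for c in cv2.findContours(mask.astype(np.uint8),cv2.RETR_EXTERNAL,cv2.CHAIN_APPROX_NONE)[0] if cv2.contourArea(c)>25]
    if near is not None: cs=sorted(cs,key=lambda c:abs(cv2.pointPolygonTest(c,near,True)) if cv2.pointPolygonTest(c,near,False)<0 else -1)
    else: cs=sorted(cs,key=cv2.contourArea,reverse=True)
    out=[]
    for c in cs[:k]:
        w=cast(n,c[:,0],z,T)[:,:2]; r=cv2.minAreaRect((w*1000).astype(np.float32)); b=cv2.boxPoints(r)
        e=[b[1]-b[0],b[2]-b[1]]; e=max(e,key=np.linalg.norm)
        out.append((np.round(r[0],1),np.round(sorted(r[1]),1),round(np.degrees(np.arctan2(e[1],e[0]))%180,1),np.round(c[:,0].mean(0))))
    return out
E
python3 - <<'E'
from h import *
im=cams.read_camera('top'); hsv=cv2.cvtColor(im,cv2.COLOR_RGB2HSV); H,S,V=[hsv[:,:,i].astype(int) for i in range(3)]
white=(S<60)&(V>150)
for near in((385,137),(307,129)):
    m=cv2.morphologyEx(((S<70)&(V>20)|(V<60)).astype(np.uint8),cv2.MORPH_OPEN,np.ones((3,3)))
    print('label',near,rect('top',m,.055,near=near))
dark=(V<60)
for near in((216,230),(145,237),(172,302)):
    m=cv2.morphologyEx((dark|white).astype(np.uint8),cv2.MORPH_CLOSE,np.ones((3,3)))
    print('plate',near,rect('top',m,.01,near=near), 'outline',rect('top',white,.01,near=near))
pm=(H>115)&(H<150)&(S>80)
box=np.zeros_like(pm);box[215:260,380:440]=1
print('handle',rect('top',pm&box,.145),cast('top',(423,237),.145),cast('top',(404,240),.036))
hd=((S<70)|pm)&box
print('head',rect('top',hd,.036))
a=im[210:265,370:450];b=im[75:165,345:425];c=im[190:270,170:260]
cv2.imwrite('pics/crop.png',np.hstack([cv2.resize(x,(260,260),interpolation=cv2.INTER_CUBIC) for x in(a,b,c)])[:,:,::-1])
E
```

```text
label (385, 137) [(array([ 617.4, -195.7]), array([43.9, 74.1]), np.float32(78.7), array([384., 137.]))]
label (307, 129) [(array([632.5,  -7.3]), array([44.2, 72.5]), np.float32(91.1), array([306., 129.]))]
plate (216, 230) [(array([386.8, 213.3]), array([106.8, 107.2]), np.float32(17.3), array([215., 230.]))] outline [(array([386.8, 213.3]), array([106.8, 107.2]), np.float32(17.3), array([215., 230.]))]
plate (145, 237) [(array([364., 387.]), array([82.5, 84.3]), np.float32(110.5), array([144., 237.]))] outline [(array([363.6, 388.8]), array([72.5, 72.8]), np.float32(20.8), array([145., 237.]))]
plate (172, 302) [(array([204.3, 311.9]), array([83.2, 83.4]), np.float32(99.7), array([172., 303.]))] outline [(array([203.5, 313. ]), array([72.4, 72.8]), np.float32(9.7), array([172., 303.]))]
handle [(array([ 374.7, -237.9]), array([38.1, 63.3]), np.float32(114.2), array([417., 238.]))] [[ 0.37602742 -0.25492138  0.145     ]] [[ 0.37028906 -0.24890849  0.036     ]]
head [(array([ 375.4, -259.9]), array([ 62. , 103.7]), np.float32(119.3), array([410., 238.]))]
```

View pics/crop.png

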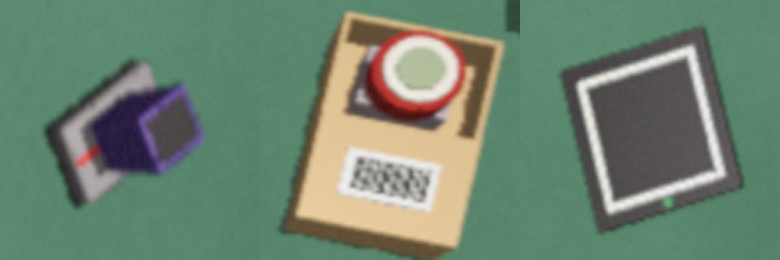

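Left crop: scanner with purple handle and red stripe on the grey head. Middle crop: red transmitter carton with its label below it. Right crop: large plate with a white outline and a lamp at its lower edge. The label measures 74x44 mm with its long side at 79°. The plate's outline is 107 mm, against 72 mm for the small ones, so it is the 130 mm plate. I start moving via (0.50, 0.15).

```bash
python3 -m crank '[[[-0.73,-0.61,0,0,0,0],[-0.73,-0.61,0,0,0,0],[-0.73,-0.61,0,0,0,0],[-0.73,-0.61,0,0,0,0],[-0.73,-0.61,0,0,0,0]]]' 0
python3 -m crank '[[[-0.73,-0.61,0,0,0,0],[-0.73,-0.61,0,0,0,0],[-0.73,-0.61,0,0,0,0],[-0.73,-0.61,0,0,0,0],[-0.73,-0.61,0,0,0,0]]]' >/dev/null
python3 -m crank '[[[-0.73,-0.61,0,0,0,0],[-0.73,-0.61,0,0,0,0],[-0.73,-0.61,0,0,0,0],[-0.73,-0.61,0,0,0,0],[-0.73,-0.61,0,0,0,0]]]'
python3 -m crank '[[[0.02,-0.95,0,0,0,0],[0.02,-0.95,0,0,0,0],[0.02,-0.95,0,0,0,0],[0.02,-0.95,0,0,0,0],[0.02,-0.95,0,0,0,0]]]' >/dev/null
python3 -m crank '[[[0.02,-0.95,0,0,0,0],[0.02,-0.95,0,0,0,0],[0.02,-0.95,0,0,0,0],[0.02,-0.95,0,0,0,0],[0.02,-0.95,0,0,0,0]]]'
python3 -m crank '[[[0.02,-0.95,0,0,0,0],[0,0,0,0,0,0.0195],[0,0,0,0,0,0.0195],[0,0,0,0,0,0.0195],[0,0,0,0,0,0.0195]]]' >/dev/null
python3 -m crank '[[[0,0,0,0,0,0.0195],[0,0,0,0,0,0.0195],[0,0,0,0,0,0.0195],[0,0,0,0,0,0],[0,0,0,0,0,0]]]'
cat >> h.py <<'E'
def go(xyz,ydeg):
    """total tool-frame shift in units and turn in units (turn after shift)"""
    T=pose(); d=T[:3,:3].T@(np.array(xyz)-T[:3,3])/.04
    y=T[:3,1]; cur=np.degrees(np.arctan2(y[1],y[0])); dd=(ydeg-cur+180)%360-180
    print('tcp',T[:3,3].round(4),'yaw',cur.round(1),'tilt',np.degrees(np.arccos(-T[2,2])).round(2),'shift',d.round(2),'turn',(-dd/360).round(4))
E
python3 - <<'E'
from h import *
T=pose();im=cams.read_camera('wrist');cv2.imwrite('pics/w1.png',im[:,:,::-1]);np.save('w1.npy',im)
go((.375,-.252,.24),25)
E
```

```text
t: 0.57
tcp_pos: [0.2887, 0.4642, 0.2392]
orientation: [-0.0, 0.141, 0.99, -0.0]
wrist_force: [0.4, 0.6, -0.1]
width: 0.087
grip_force: 0.0
t: 1.4
tcp_pos: [0.5006, 0.1483, 0.2396]
orientation: [0.0, 0.141, 0.99, 0.0]
wrist_force: [1.2, -0.3, 0.1]
width: 0.0868
grip_force: 0.0
t: 2.23
tcp_pos: [0.3848, -0.2141, 0.2395]
orientation: [0.0, 0.141, 0.99, 0.0]
wrist_force: [0.9, -0.3, -0.4]
width: 0.0871
grip_force: 0.0
t: 3.07
tcp_pos: [0.3743, -0.2489, 0.2394]
orientation: [-0.0, 0.539, 0.842, 0.0]
wrist_force: [0.7, 0.2, 0.1]
width: 0.0871
grip_force: 0.0
tcp [ 0.3744 -0.2488  0.2394] yaw 24.8 tilt 0.01 shift [-0.08 -0.02 -0.01] turn -0.0006
```

View pics/w1.png

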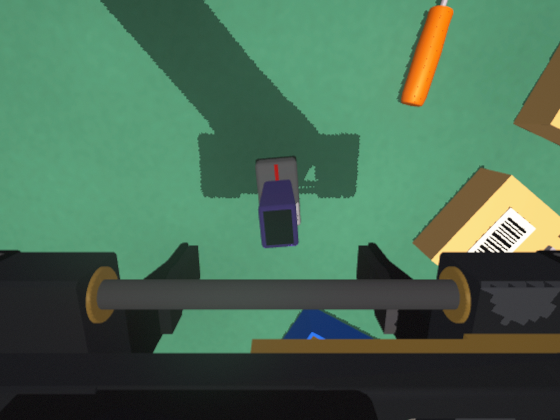

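The wrist view shows the handle top centred near (279,226), with the head and red stripe above it at (276,172). The head is square to the image to within about 2°. The label is at right, near (505,235).

Run:
```python
from h import *
T=pose();im=cams.read_camera('wrist'); K,E=cam('wrist',T)
hsv=cv2.cvtColor(im,cv2.COLOR_RGB2HSV); H,S,V=[hsv[:,:,i].astype(int) for i in range(3)]
c=im[150:255,245:315]
# handle-top corners by hand from view, head-top stripe by colour
print(cast('wrist',[(279,226),(260,206),(296,205),(264,246),(298,244)],.145,T).round(4))
red=(((H<8)|(H>172))&(S>150)&(V>100));red[:, :250]=0;red[:,310:]=0;red[250:]=0
p=np.argwhere(red)[:,::-1]; print(len(p)); w=cast('wrist',p,.0365,T)[:,:2]; 
l=cv2.fitLine(w.astype(np.float32),cv2.DIST_L2,0,.001,.001).ravel(); print('stripe',l,np.degrees(np.arctan2(l[1],l[0])))
pm=(H>115)&(H<150)&(S>80); ys,xs=np.where(pm[190:260,240:320]); print('purple cols',xs.min()+240,xs.max()+240,'rows',ys.min()+190,ys.max()+190)
lab=((S<60)&(V>150));lab[:, :450]=0
m=cv2.morphologyEx(lab.astype(np.uint8),cv2.MORPH_CLOSE,np.ones((5,5)));print('label',rect('wrist',m,.055,T,near=(505,235)))
cv2.imwrite('pics/c1.png',cv2.resize(c,None,fx=5,fy=5)[:,:,::-1])
```

```text
[[ 0.3773 -0.2525  0.145 ]
 [ 0.3571 -0.2439  0.145 ]
 [ 0.382  -0.2315  0.145 ]
 [ 0.3735 -0.273   0.145 ]
 [ 0.3975 -0.2599  0.145 ]]
55
stripe [ 0.49304152 -0.8700058   0.3638612  -0.23059314] -60.459316
purple cols 259 297 rows 190 247
label [(array([ 618.2, -192. ]), array([41.3, 63.5]), np.float32(78.8), array([501., 236.]))]
```

View pics/c1.png

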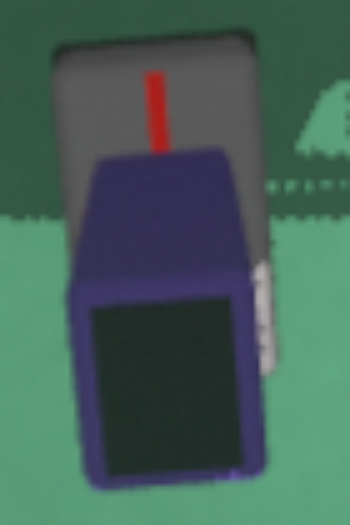

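Scanner: centre (0.377, -0.2525), x axis at 29.5°. I will turn -0.013, correct slightly, descend to z 0.113 and grip along x.

```bash
python3 -m crank '[[[0,0,0,0,0,-0.013],[-0.115,0.02,0,0,0,0],[0,0,0.7,0,0,0],[0,0,0.7,0,0,0],[0,0,0.7,0,0,0]]]' 0 25
python3 -m crank '[[[0,0,0.5,0,0,0],[0,0,0.4,0,0,0],[0,0,0.16,0,0,0],[0,0,0,0,0,0],[0,0,0,0,0,0]]]'
python3 -m crank '[[[0,0,0,0,0,0],[0,0,0,0,0,0],[0,0,0,0,0,0],[0,0,0,0,0,0],[0,0,0,0,0,0]]]' 0.8 25
python3 -m crank '[[[0,0,0,0,0,0],[0,0,0,0,0,0],[0,0,0,0,0,0],[0,0,0,0,0,0],[0,0,0,0,0,0]]]'
python3 -c "from h import *; go((.377,-.2525,.113),29.5)"
```

```text
t: 3.58
tcp_pos: [0.3782, -0.2528, 0.155]
orientation: [0.001, 0.506, 0.863, 0.0]
wrist_force: [0.4, -0.7, -0.4]
width: 0.0874
grip_force: 0.0
t: 4.0
tcp_pos: [0.3779, -0.2528, 0.1136]
orientation: [0.0, 0.506, 0.863, -0.0]
wrist_force: [-0.1, -1.1, 1.4]
width: 0.0875
grip_force: 0.0
t: 4.42
tcp_pos: [0.3778, -0.2525, 0.1135]
orientation: [0.0, 0.505, 0.863, 0.0]
wrist_force: [-0.3, -0.4, -0.0]
width: 0.0619
grip_force: 0.0
t: 4.83
tcp_pos: [0.3773, -0.2524, 0.113]
orientation: [-0.0, 0.505, 0.863, -0.0]
wrist_force: [-3.2, 0.2, -2.0]
width: 0.03
grip_force: 25.0
tcp [ 0.3773 -0.2524  0.113 ] yaw 29.3 tilt 0.03 shift [ 0.   -0.01  0.  ] turn -0.0006
```

Gripped at 30.0 mm, as expected. Lift and turn.

```bash
python3 -m crank '[[[0,0,-0.3,0,0,0],[0,0,-0.7,0,0,0],[0,0,-0.8,0,0,0],[0,0,-0.8,0,0,0],[0,0,-0.65,0,0,0]]]'
python3 -m crank '[[[0,0,0,0,0,0.0113],[0,0,0,0,0,0.0113],[0,0,0,0,0,0.0113],[0,0,0,0,0,0.0113],[0,0,0,0,0,0.0113]]]' >/dev/null
python3 -m crank '[[[0,0,0,0,0,0.0113],[0,0,0,0,0,0.0113],[0,0,0,0,0,0.0113],[0,0,0,0,0,0.0113],[0,0,0,0,0,0.0113]]]'
python3 - <<'E'
from h import *
T=pose();im=cams.read_camera('wrist');cv2.imwrite('pics/w2.png',im[:,:,::-1])
go((.6174,-.1957,.243),-11.3)
E
```

```text
t: 5.25
tcp_pos: [0.3771, -0.2525, 0.2446]
orientation: [0.0, 0.506, 0.863, 0.0]
wrist_force: [0.8, -0.7, -3.1]
width: 0.0295
grip_force: 25.0
t: 6.08
tcp_pos: [0.3768, -0.2521, 0.2422]
orientation: [-0.001, 0.775, 0.632, -0.0]
wrist_force: [-0.4, -0.3, -5.3]
width: 0.0298
grip_force: 25.0
tcp [ 0.3769 -0.2521  0.2422] yaw -11.8 tilt 0.11 shift [ 2.61  5.6  -0.03] turn -0.0013
```

View pics/w2.png

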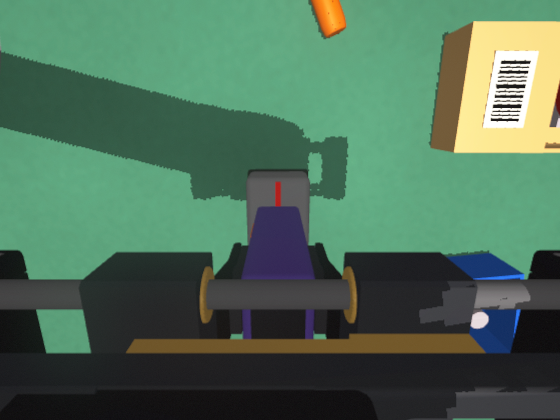

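The scanner is held square, with its head at columns 248–308 and the stripe vertical at (278,193). The label is fully in view at about (511,90), so I measure it.

```bash
cat > lab.py <<'E'
from h import *
T=pose();im=cams.read_camera('wrist')
hsv=cv2.cvtColor(im,cv2.COLOR_RGB2HSV); H,S,V=[hsv[:,:,i].astype(int) for i in range(3)]
lab=((S<60)&(V>150));lab[:, :450]=0;lab[160:]=0
m=cv2.morphologyEx(lab.astype(np.uint8),cv2.MORPH_CLOSE,np.ones((7,7)));print('label',rect('wrist',m,.055,T,k=2))
red=(((H<8)|(H>172))&(S>150)&(V>100));red[:, :250]=0;red[:,310:]=0;red[250:]=0
w=cast('wrist',np.argwhere(red)[:,::-1],T[2,3]-.113+.036,T)[:,:2]
l=cv2.fitLine(w.astype(np.float32),cv2.DIST_L2,0,.001,.001).ravel(); print('stripe',l,np.degrees(np.arctan2(l[1],l[0])), (T[:3,:3].T@(np.r_[l[2:],T[2,3]]-T[:3,3])).round(4))
E
python3 lab.py
```

```text
label [(array([ 617.7, -195.5]), array([40.9, 69.4]), np.float32(78.3), array([510.,  88.]))]
stripe [ 0.20417987  0.9789334   0.3811778  -0.22711186] 78.218506 [ 0.0253 -0.0009  0.    ]
```

The label is at (0.6177, -0.1955), 69x41 mm, at 78.3°. That agrees with the top view, and the scanner's stripe is at 78.2°. Go there.

```bash
python3 -m crank '[[[0.14,0.3,0,0,0,0],[0.23,0.5,0,0,0,0],[0.28,0.6,0,0,0,0],[0.33,0.7,0,0,0,0],[0.33,0.7,0,0,0,0]]]'  >/dev/null
python3 -m crank '[[[0.33,0.7,0,0,0,0],[0.33,0.7,0,0,0,0],[0.28,0.6,0,0,0,0],[0.23,0.5,0,0,0,0],[0.14,0.3,0,0,0,0]]]'
python3 -m crank '[[[0,0,0.1,0,0,0],[0,0,0.15,0,0,0],[0,0,0.1,0,0,0],[0,0,0,0,0,0],[0,0,0,0,0,0]]]'
python3 - <<'E'
from h import *
im=cams.read_camera('side');cv2.imwrite('pics/s2.png',cv2.resize(im[120:330,270:550],None,fx=2.5,fy=2.5)[:,:,::-1])
go((.6177,-.1955,.228),-11.7)
E
```

```text
t: 7.02
tcp_pos: [0.6201, -0.1916, 0.2413]
orientation: [-0.001, 0.772, 0.636, -0.0]
wrist_force: [-0.3, 0.4, -4.2]
width: 0.0301
grip_force: 25.0
t: 7.43
tcp_pos: [0.6166, -0.1945, 0.2288]
orientation: [-0.001, 0.774, 0.633, -0.0]
wrist_force: [0.6, 0.3, -3.1]
width: 0.0299
grip_force: 25.0
tcp [ 0.617  -0.1945  0.2293] yaw -11.4 tilt 0.02 shift [-0.02  0.02  0.03] turn 0.0007
```

View pics/s2.png

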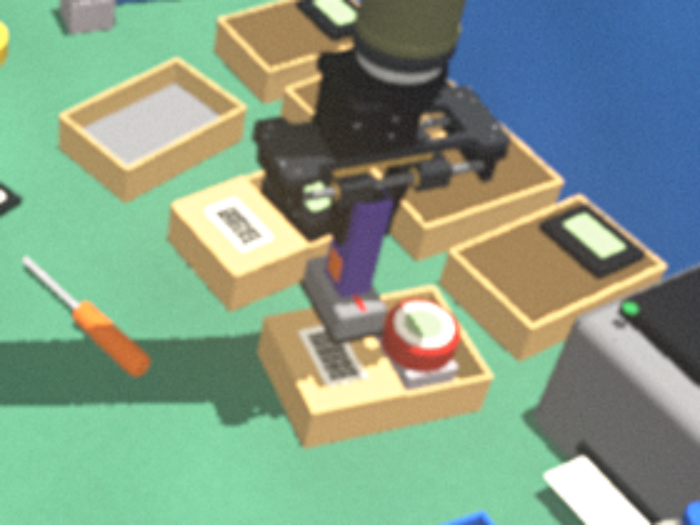

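The side view shows the scanner hanging upright over the red-transmitter carton's label, between the label and the transmitter as seen at (350,310). Nothing is touching. Hold still for about 2.9 s, then lift and carry to the dock.

```bash
Z='' 
python3 -m crank '[[[0,0,0,0,0,0],[0,0,0,0,0,0],[0,0,0,0,0,0],[0,0,0,0,0,0],[0,0,0,0,0,0]]]'
python3 -m crank '[[[0,0,0,0,0,0],[0,0,0,0,0,0],[0,0,0,0,0,0],[0,0,0,0,0,0],[0,0,0,0,0,0]]]' >/dev/null
python3 -m crank '[[[0,0,0,0,0,0],[0,0,0,0,0,0],[0,0,0,0,0,0],[0,0,0,0,0,0],[0,0,0,0,0,0]]]' >/dev/null
python3 -m crank '[[[0,0,0,0,0,0],[0,0,0,0,0,0],[0,0,0,0,0,0],[0,0,0,0,0,0],[0,0,0,0,0,0]]]' >/dev/null
python3 -m crank '[[[0,0,0,0,0,0],[0,0,0,0,0,0],[0,0,0,0,0,0],[0,0,0,0,0,0],[0,0,0,0,0,0]]]' >/dev/null
python3 -m crank '[[[0,0,0,0,0,0],[0,0,0,0,0,0],[0,0,0,0,0,0],[0,0,0,0,0,0],[0,0,0,0,0,0]]]' >/dev/null
python3 -m crank '[[[0,0,0,0,0,0],[0,0,0,0,0,0],[0,0,0,0,0,0],[0,0,0,0,0,0],[0,0,0,0,0,0]]]'
python3 -m crank '[[[0,0,-0.2,0,0,0],[0,0,-0.3,0,0,0],[0,0,-0.2,0,0,0],[0.2,-0.17,0,0,0,0],[0.4,-0.35,0,0,0,0]]]'
python3 -m crank '[[[0.635,-0.55,0,0,0,0],[0.635,-0.55,0,0,0,0],[0.635,-0.55,0,0,0,0],[0.635,-0.55,0,0,0,0],[0.635,-0.55,0,0,0,0]]]' >/dev/null
python3 -m crank '[[[0.635,-0.55,0,0,0,0],[0.635,-0.55,0,0,0,0],[0.635,-0.55,0,0,0,0],[0.635,-0.55,0,0,0,0],[0.635,-0.55,0,0,0,0]]]' >/dev/null
python3 -m crank '[[[0.635,-0.55,0,0,0,0],[0.635,-0.55,0,0,0,0],[0.4,-0.35,0,0,0,0],[0.2,-0.17,0,0,0,0],[0,0,0,0,0,0]]]'
python3 -m crank '[[[0,0,0,0,0,-0.01],[0,0,0,0,0,-0.01],[0,0,0,0,0,-0.01],[0,0,0,0,0,-0.01],[0,0,0,0,0,-0.01]]]' >/dev/null
python3 -m crank '[[[0,0,0,0,0,-0.01],[0,0,0,0,0,-0.01],[0,0,0,0,0,-0.01],[0,0,0,0,0,0],[0,0,0,0,0,0]]]'
python3 - <<'E'
from h import *
T=pose();im=cams.read_camera('wrist');cv2.imwrite('pics/w3.png',im[:,:,::-1])
go((.387,.213,.14),17.3)
E
```

```text
t: 7.9
tcp_pos: [0.6178, -0.1939, 0.2293]
orientation: [0.0, 0.774, 0.633, 0.0]
wrist_force: [-0.9, 0.4, -3.8]
width: 0.0297
grip_force: 25.0
t: 10.4
tcp_pos: [0.6178, -0.194, 0.2291]
orientation: [-0.0, 0.774, 0.633, 0.0]
wrist_force: [0.3, 0.5, -3.3]
width: 0.0302
grip_force: 25.0
t: 10.82
tcp_pos: [0.6025, -0.169, 0.2585]
orientation: [0.002, 0.775, 0.632, 0.0]
wrist_force: [-0.1, 0.6, -4.1]
width: 0.03
grip_force: 25.0
t: 12.07
tcp_pos: [0.3863, 0.2145, 0.2575]
orientation: [-0.0, 0.772, 0.635, 0.0]
wrist_force: [-0.8, -0.3, -3.1]
width: 0.0297
grip_force: 25.0
t: 12.9
tcp_pos: [0.3887, 0.2109, 0.2573]
orientation: [0.0, 0.594, 0.805, 0.0]
wrist_force: [-0.1, 0.2, -3.6]
width: 0.0302
grip_force: 25.0
tcp [0.3885 0.2112 0.2573] yaw 17.2 tilt 0.02 shift [ 0.05 -0.02  2.93] turn -0.0003
```

View pics/w3.png

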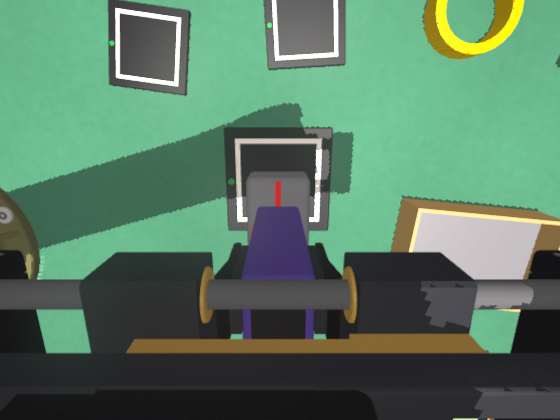

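The large plate is square under the scanner, spanning about (227–331, 128–230). The head hides its lower middle. The small plates are at (150,45) and (305,25). Check the plate centre from these corners.

Run:
```python
from h import *
T=pose()
w=cast('wrist',[(226,128),(332,128),(329,230),(228,230)],.01,T)[:,:2];print(w.round(4),w.mean(0).round(4),np.linalg.norm(np.diff(w,axis=0),axis=1).round(4))
o=cast('wrist',[(236,140),(322,140),(319,221),(238,221)],.01,T)[:,:2];print('outline',o.mean(0).round(4))
c=w.mean(0);go((c[0],c[1],.126),17.3)
```

```text
[[0.3102 0.2565]
 [0.4304 0.2938]
 [0.4702 0.1721]
 [0.3452 0.1334]] [0.389  0.2139] [0.1257 0.128  0.1309]
outline [0.3892 0.2131]
tcp [0.3885 0.2112 0.2573] yaw 17.2 tilt 0.02 shift [0.06 0.03 3.28] turn -0.0003
```

```bash
python3 -m crank '[[[0.05,0,0.2,0,0,0],[0,0,0.5,0,0,0],[0,0,0.6,0,0,0],[0,0,0.6,0,0,0],[0,0,0.5,0,0,0]]]'
python3 -m crank '[[[0,0,0.4,0,0,0],[0,0,0.25,0,0,0],[0,0,0.1,0,0,0],[0,0,0.05,0,0,0],[0,0,0,0,0,0]]]'
python3 -m crank '[[[0,0,0.02,0,0,0],[0,0,0.02,0,0,0],[0,0,0.02,0,0,0],[0,0,0,0,0,0],[0,0,0,0,0,0]]]'
```

```text
t: 13.37
tcp_pos: [0.3868, 0.2137, 0.1591]
orientation: [-0.0, 0.592, 0.806, -0.001]
wrist_force: [-0.1, 0.4, -3.9]
width: 0.0298
grip_force: 25.0
t: 13.78
tcp_pos: [0.3877, 0.2143, 0.1294]
orientation: [0.0, 0.592, 0.806, 0.0]
wrist_force: [-0.7, -0.1, -3.9]
width: 0.0296
grip_force: 25.0
t: 14.2
tcp_pos: [0.3875, 0.2143, 0.127]
orientation: [0.0, 0.592, 0.806, 0.0]
wrist_force: [-0.4, -0.0, -3.4]
width: 0.0298
grip_force: 25.0
```

```bash
python3 -m crank '[[[0,0,0.02,0,0,0],[0,0,0.02,0,0,0],[0,0,0.02,0,0,0],[0,0,0,0,0,0],[0,0,0,0,0,0]]]'
python3 -m crank '[[[0,0,0.01,0,0,0],[0,0,0.01,0,0,0],[0,0,0.01,0,0,0],[0,0,0,0,0,0],[0,0,0,0,0,0]]]'
```

```text
t: 14.62
tcp_pos: [0.3873, 0.2142, 0.1243]
orientation: [-0.0, 0.592, 0.806, -0.0]
wrist_force: [0.8, 0.0, -3.3]
width: 0.0301
grip_force: 25.0
t: 15.03
tcp_pos: [0.3873, 0.2142, 0.1232]
orientation: [0.0, 0.592, 0.806, 0.0]
wrist_force: [-0.4, 0.4, -3.6]
width: 0.0298
grip_force: 25.0
```

```bash
python3 -m crank '[[[0,0,0.01,0,0,0],[0,0,0.01,0,0,0],[0,0,0,0,0,0],[0,0,0,0,0,0],[0,0,0,0,0,0]]]'
```

```text
t: 15.45
tcp_pos: [0.3875, 0.2142, 0.123]
orientation: [-0.0, 0.592, 0.806, 0.0]
wrist_force: [-3.0, -2.2, 6.0]
width: 0.0298
grip_force: 25.0
```

Contact is made: the vertical force rose from -3.6 to +6 N. Release and rise.

```bash
python3 -m crank '[[[0,0,0,0,0,0],[0,0,0,0,0,0],[0,0,0,0,0,0],[0,0,0,0,0,0],[0,0,0,0,0,0]]]' 0
python3 -m crank '[[[0,0,0,0,0,0],[0,0,0,0,0,0],[0,0,0,0,0,0],[0,0,0,0,0,0],[0,0,0,0,0,0]]]'
python3 -m crank '[[[0,0,-0.2,0,0,0],[0,0,-0.5,0,0,0],[0,0,-0.7,0,0,0],[0,0,-0.7,0,0,0],[0,0,-0.7,0,0,0]]]'
python3 -m crank '[[[0,0,-0.5,0,0,0],[0,0,-0.2,0,0,0],[0,0,0,0,0,0],[0,0,0,0,0,0],[0,0,0,0,0,0]]]'
python3 - <<'E'
from h import *
im=cams.read_camera('wrist');s=cams.read_camera('side');cv2.imwrite('pics/end.png',np.hstack([cv2.resize(im,(400,300)),cv2.resize(s[90:300,130:410],(400,300))])[:,:,::-1])
E
```

```text
t: 15.87
tcp_pos: [0.3875, 0.2143, 0.1223]
orientation: [0.0, 0.592, 0.806, 0.0]
wrist_force: [0.4, -0.5, 0.5]
width: 0.0555
grip_force: 0.0
t: 16.28
tcp_pos: [0.3874, 0.2142, 0.1223]
orientation: [-0.0, 0.592, 0.806, 0.0]
wrist_force: [-0.1, 0.7, 0.3]
width: 0.0846
grip_force: 0.0
t: 16.7
tcp_pos: [0.3872, 0.214, 0.2362]
orientation: [0.0, 0.592, 0.806, 0.0]
wrist_force: [-0.3, 0.4, 0.6]
width: 0.0866
grip_force: 0.0
t: 17.12
tcp_pos: [0.3866, 0.2137, 0.2608]
orientation: [-0.0, 0.592, 0.806, -0.001]
wrist_force: [-0.1, 0.2, -0.3]
width: 0.0873
grip_force: 0.0
```

View pics/end.png

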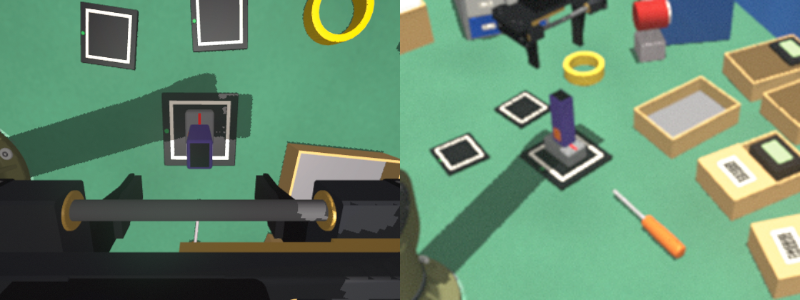

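The scanner stands upright in the middle of the large plate, at (200,130) in the left view and (565,150) in the right. The gripper is clear and both cartons are where they were.

```bash
python3 -c "from workcell import manip; print(manip.hand_in())"
```

```text
the job is handed in; nothing more can be done
None
```

I held the scanner about 6 cm above the red-transmitter carton's label for about 3 s, stood it upright in the middle of the large charging plate, let go and handed the job in at about 17 s; the hand-in returned no verdict.

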